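# Tilt the terminal rail out through the trainer's service hatch

## Task

A terminal rail lies in the well of the electronics trainer, one end tucked under the deck, and it is longer than the service hatch. Take it by its terminal block, tilt it and ease it out slantwise through the hatch without jamming it hard against the case, and finish holding it in the gripper, still and roughly level over the hatch, a hand's breadth clear above the deck. Do not put it down or let go, and leave the multimeter, the jar and the interface box where they are.

Things in the scene. Friction and masses are not known exactly. Their poses are not given: they have to be found in the camera images.
- case: The trainer: fixed white case 280 (x) x 240 (y) x 66 mm high, blue 5 mm deck on top. Origin: centre of its underside, on the table; x runs along the well, away from the robot within 0.5 rad, z up. Well: 260 long (x -130 to 130) x 130 wide (y -65 to 65); floor 6 mm, deck underside 61 mm above the table. Deck covers the well's x -130 to -35 and 110 to 130. Jacks at the deck's sides stand 4 mm proud.
- hatch (a point): Centre of the hatch, at the level of the deck's top (66 mm above the table). The hatch is a plain rectangular opening in the deck, 145 mm along the case's x (case x -35 to 110) and 130 mm along its y. Same axes as the case.
- rail_block (a point): Centre of the grey terminal block on the rail, to be grasped across its 36 mm width: 32 mm along the rail, 38 high, top 46 and this point 27 mm above the rail's underside. 140 mm from the rail's near end, 80 from the far end; in the hatch at the start. x: along the rail, near to far end; z up. Rail and block weigh 0.11 to 0.23 kg, centre of mass about 18 mm from here towards the near end.
- rail_near (a point): Middle of the rail's near end face (the end under the deck), half-way up its 8 mm thickness. The rail is a straight aluminium top-hat rail, 220 long x 36 wide x 8 mm thick, lying flat and loose on the well's floor, along the case's x axis to within about 0.06 rad, its near end 4 to 16 mm from the well's near wall.
- rail_far (a point): Middle of the rail's far end face, half-way up its thickness, 220 mm from the near one.
- meter: Bystander: black handheld multimeter, 130 x 65 x 35 mm, lying on the table; origin at the centre of its underside.
- jar: Bystander: small closed jar, 56 mm across, 70 mm high; origin at the centre of its underside.
- daqbox: Bystander: grey interface box, 110 x 70 x 30 mm; origin at the centre of its underside.

How it is judged:
On the way:
1. held by the fingers, the rail is tilted out: its far end is above the deck while its near end is still below the deck (height (world z) of rail_far above 0.07 m and height (world z) of rail_near below 0.056 m and contact force between the fingers and rail above 1 N), for 0.1 s.
At the end, for the whole second after the job is handed in: Rail held in the fingers, under 30 mm/s, off the case; both ends over 40 mm above the deck, block under 400 mm high; length level within 15 degrees, block up within 20; block within 120 mm of the hatch's centre seen from above. Meter, jar and box within 20 mm of their starts (height (world z) of each of rail_near, rail_far above 0.106 m and height (world z) of rail_block below 0.4 m and angle between rail_block's own x axis and vertical between 1.31 and 1.83 rad and angle between rail_block's own z axis and vertical below 0.35 rad and horizontal distance between rail_block and hatch below 0.12 m and contact force between the fingers and rail above 1 N and contact force between rail and case below 0.1 N and linear speed of rail below 0.03 m/s and distance of each of meter, jar, daqbox from where it was at the start of the episode below 0.02 m); the arm keeps its last pose, push and grip.
It fails at once if the multimeter is pushed more than 20 mm from its place (distance of meter from where it was at the start of the episode above 0.02 m).
It fails at once if the jar is pushed more than 20 mm from its place (distance of jar from where it was at the start of the episode above 0.02 m).
It fails at once if the interface box is pushed more than 20 mm from its place (distance of daqbox from where it was at the start of the episode above 0.02 m).
It fails at once if once tilted, the rail is jammed against the case with more than 40 N (contact force between rail and case above 40 N and angle between rail_block's own x axis and vertical below 1.5 rad).
It also fails if it takes over 35 s, if anything falls off the work surface, if the arm or the gripper's body presses on something with over 40 N, if the wrist force passes 120 N, or if a joint passes its speed limit or range.

## Robot

A 6-joint arm with a two-finger parallel gripper is mounted at the origin on the work surface. World frame = base frame: x ahead of the robot, y to its left, z up, the work surface at z = 0. Lengths are in m, angles in rad, forces in N, time in s.
With the tool pointing down it reaches from about 0.325 to 0.925 m from the base axis. Payload 3.1 kg.
Tool frame: the origin (TCP) lies at the centre of the arm's flange, where the gripper is bolted on; the fingertips stand 173 mm ahead of it and the grasp point (between the pads) lies 155 mm ahead of it (ctrl.grip_point_offset is the distance from the TCP to the grasp point, in m); z points along the fingers, x is the direction in which the jaws open and shut, and the axes are right-handed (so a half turn about z gives the same grasp; the last joint's range is limited). The gripper opens to 85 mm and grips with 20 to 120 N. Pads are 22 mm wide; open, the fingers measure 114 mm over their backs; the gripper's body (76 mm by 85 mm) begins 54 mm behind the grasp point. The pads swing forward as they close: fully open they stand 13 mm farther back than shut.
Start: joints at [1.171, 0.217, 1.613, -0, 1.311, -0.112], TCP at [0.177, 0.599, 0.405] pointing down, gripper open.
Joint ranges: [-2.75, 2.75], [-0.78, 2.1], [0.31, 2.55], [-1.13, 4.27], [0.13, 2.63], [-2.58, 2.58]. Speed limits (rad/s): [2.79, 2.79, 3.14, 3.14, 3.14, 3.14].

## Interface

Orientations are given as a unit quaternion [x, y, z, w].
In Python, from bench import ctrl gives the robot as it stands.
- The arm moves only by the tool play_rows, never from a script. Its argument "steps" is a list of rows, each an object with "claw": the opening, from 0 (shut) to 1 (fully open); "offset": the shift along the tool's x, y, z in m, a list of three; "dr": the turn, a rotation vector about the tool's x, y, z in rad, a list of three. In form: [{"claw": claw, "offset": [dx, dy, dz], "dr": [ax, ay, az]}, ...]. A call has 1 to 8 rows; each row shifts and turns the pose as measured when the row begins, along the tool's axes as they then stand; what a row does not reach is not made up. A row lasts 1/10 s, in which the tool goes at most 50 mm and 8.59 degrees, less where a joint would pass 70% of its speed; a pose out of reach is approached as far as the arm can. A call is refused whole if a number of a shift passes 0.05 or a number of a turn 0.15, either way. A call with a gripper value outside its range is refused whole. The fingers move at their own pace and stop on an object; "force" is the grip in N (left out, the last holds). Time passes only in rows, so rows that do not move let the fingers close. It gives the time, the measured TCP pose, the force and the opening at its end, in the units of the state.
- ctrl.state(): the state, without advancing time (a new reading comes with each control period).
- ctrl.camera(name): name is "scene" or "side" or "wrist"; returns the picture (384x512x3 uint8, blue, green, red); there is no depth.
- ctrl.camera_info(name): a dict with "fx", "fy", "cx", "cy" (pixels), "R" (3x3) and "t" (3): a world point X has camera coordinates R X + t. Camera axes: x right, y down, z forward; pixel columns grow to the right and rows downward; lengths in m; the calibration is good to about 2 mm. A picture is of the moment at which its call begins: read the wrist's pose just before it. camera_info takes no time and is no camera call; for the wrist camera it gives the pose at the moment of the call.
- ctrl.close_job(): hands the job in, once; it reports no verdict.
The state is a dict: "t": time; "joint_pos": joint angles; "joint_velocities": joint speeds; "joint_efforts": joint torques, N m; "position": TCP position; "ee_rot": TCP orientation; "wrist_force": force on the tool from outside, world axes, zero at the start; "torque": the same for the moment, N m; "width": finger opening in m.
Only numpy, scipy, OpenCV 4.12 (cv2) and the standard library are available. Lean on these libraries where they do the work, as an engineer would, in place of code of your own. Each camera call takes 0.05 s, during which the arm holds its last target.

## Working session

There is one attempt and no reset: what is moved stays moved. The work goes in short steps, Python scripts to look and compute and a tool call to move; the robot and the scene stay as the last step left them, time stands still between calls to the robot, and variables do not carry over. Pictures are saved under pics/ and viewed, and the job is handed in when it is done.

Besides the shell and the picture viewer there is one more tool, called after "Emit:" as name([rows], argument=value, ...), one row to a line, values as JSON. play_rows: Moves the arm, as the interface text tells. Its arguments: {"type":"object","properties":{"steps":{"type":"array","items":{"type":"object","properties":{"claw":{"type":"number"},"offset":{"type":"array","items":{"type":"number"}},"dr":{"type":"array","items":{"type":"number"}}}}},"force":{"type":"number"}},"required":["steps"]}

```bash
ls; mkdir -p pics
python3 - <<'E'
from bench import ctrl
import cv2
s=ctrl.state(); print(s, ctrl.grip_point_offset)
for n in ["scene","side","wrist"]:
    i=ctrl.camera_info(n); print(n,i)
    cv2.imwrite(f"pics/{n}0.png",ctrl.camera(n))
E
```

```text
pics
{'t': 0.0, 'joint_pos': array([ 1.17077980e+00,  2.17749283e-01,  1.61491666e+00, -1.42442861e-05,
        1.31127021e+00, -1.12241201e-01]), 'joint_velocities': array([ 0.00042324,  0.00179866,  0.00085142,  0.00027136, -0.00052505,
        0.00209786]), 'joint_efforts': array([ 2.55247587e-04, -3.96845126e+01, -3.03856337e+01, -1.08662139e-04,
        9.57877521e-03,  1.01448748e-06]), 'position': array([0.17723782, 0.59893116, 0.40337992]), 'ee_rot': array([ 8.01191131e-01,  5.98407385e-01, -1.00795083e-03,  5.97558892e-04]), 'wrist_force': array([0.07267852, 0.1317793 , 0.56318331]), 'torque': array([ 0.01855807,  0.0288298 , -0.04577085]), 'width': 0.08555191470658324} 0.1547
scene {'fx': 405.1701484353277, 'fy': 405.1701484353277, 'cx': 248.98711465793613, 'cy': 192.29968339517177, 'R': array([[ 0.55778597,  0.82998416,  0.00104987],
       [ 0.60639714, -0.4066613 , -0.68330747],
       [-0.56670744,  0.38177596, -0.73012999]]), 't': array([-0.30637686, -0.24956752,  1.41009093])}
side {'fx': 387.2042226874074, 'fy': 387.2042226874074, 'cx': 261.21922438414384, 'cy': 190.46638582242483, 'R': array([[ 0.83149454, -0.5555079 ,  0.00527339],
       [-0.43661465, -0.65934329, -0.61207359],
       [ 0.34348869,  0.5066334 , -0.79078323]]), 't': array([-0.42976968,  0.27454538,  0.90212187])}
wrist {'fx': 274.7278948489567, 'fy': 274.7278948489567, 'cx': 255.12281629480162, 'cy': 191.96760895520777, 'R': array([[ 0.28378102,  0.95888768, -0.00165924],
       [ 0.92140555, -0.27220837,  0.27733448],
       [ 0.26548096, -0.0802311 , -0.960772  ]]), 't': array([-0.62321175, -0.03530169,  0.37810052])}
```

View pics/scene0.png

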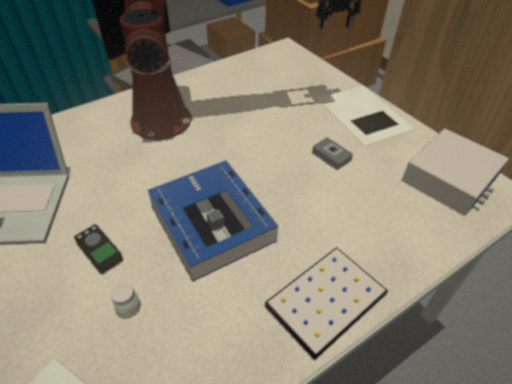

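View pics/side0.png

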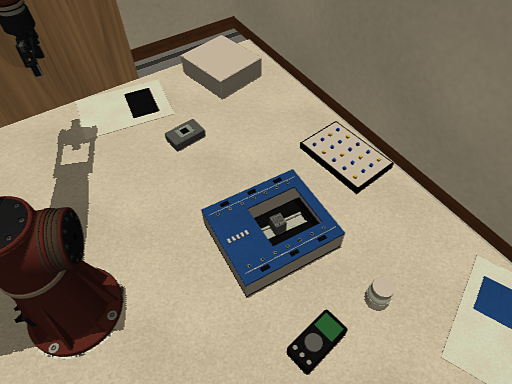

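View pics/wrist0.png

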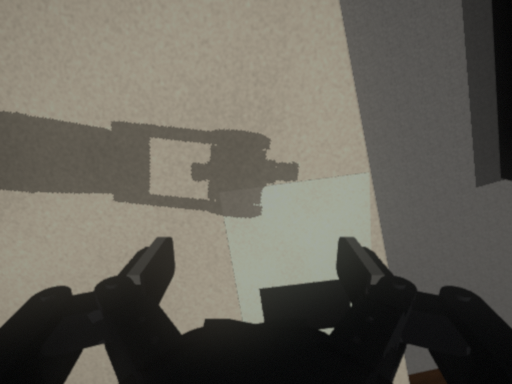

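The scene view shows the case near (213,218), with its hatch and block at (212,213). In the side view the case is at (272,228) and the block at (280,222). The meter and jar are to the robot's right of the case, or left. Next I measure the deck corners.

```bash
cat > h.py <<'E'
import numpy as np, cv2
def ray(info,px,z):
    R=np.array(info["R"]);t=np.array(info["t"])
    c=-R.T@t; d=R.T@np.array([(px[0]-info["cx"])/info["fx"],(px[1]-info["cy"])/info["fy"],1])
    return c+d*(z-c[2])/d[2]
def proj(info,X):
    p=np.array(info["R"])@np.array(X)+info["t"]; return np.array([info["fx"]*p[0]/p[2]+info["cx"],info["fy"]*p[1]/p[2]+info["cy"]])
E
python3 - <<'E'
from bench import ctrl
from h import *
for n,c0 in [("scene",(213,218)),("side",(272,228))]:
    im=cv2.imread(f"pics/{n}0.png"); i=ctrl.camera_info(n)
    hsv=cv2.cvtColor(im,cv2.COLOR_BGR2HSV)
    m=cv2.inRange(hsv,(100,110,50),(125,255,255))
    m=cv2.morphologyEx(m,cv2.MORPH_CLOSE,np.ones((3,3)))
    cs,_=cv2.findContours(m,cv2.RETR_EXTERNAL,cv2.CHAIN_APPROX_NONE)
    c=max([c for c in cs if cv2.pointPolygonTest(cv2.convexHull(c),c0,False)>0],key=cv2.contourArea)
    # project the hull to deck plane
    w=np.array([ray(i,p[0],0.066)[:2] for p in cv2.convexHull(c)],np.float32)
    r=cv2.minAreaRect(w*1000); print(n,r)
    print(np.round(cv2.boxPoints(r)))
    x,y,ww,hh=cv2.boundingRect(c)
    crop=im[y-10:y+hh+10,x-10:x+ww+10]; print(x-10,y-10,crop.shape)
    cv2.imwrite(f"pics/{n}0c.png",cv2.resize(crop,None,fx=4,fy=4,interpolation=cv2.INTER_CUBIC))
E
```

```text
scene ((493.8592834472656, -84.83171844482422), (233.71670532226562, 274.39971923828125), 86.04092407226562)
[[ 349. -192.]
 [ 623. -211.]
 [ 639.   22.]
 [ 365.   41.]]
140 152 (124, 146, 3)
side ((489.4609375, -85.54037475585938), (239.42422485351562, 279.7093200683594), 86.0704345703125)
[[ 342. -195.]
 [ 621. -215.]
 [ 637.   24.]
 [ 358.   43.]]
192 160 (136, 163, 3)
```

View crops.

View pics/scene0c.png

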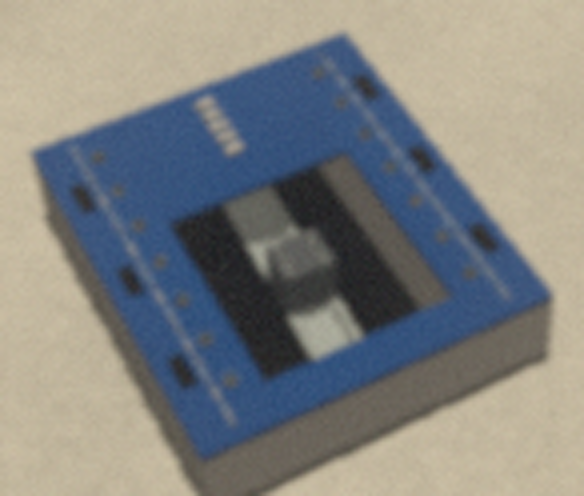

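View pics/side0c.png

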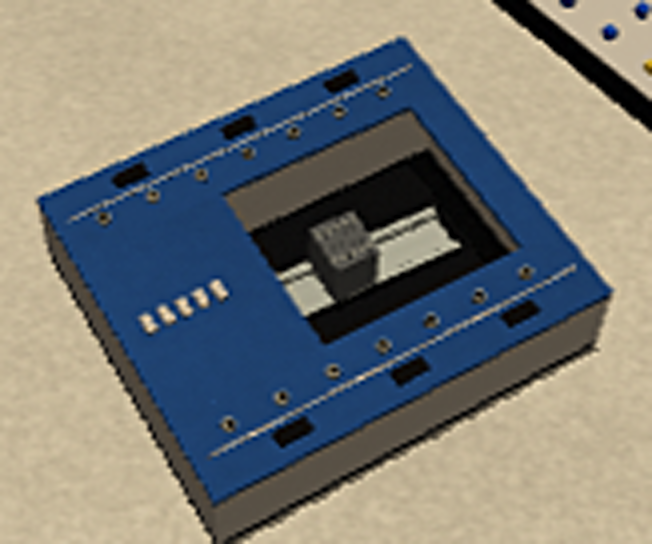

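Run:
```python
from bench import ctrl
from h import *
Cc=np.array([.4915,-.085]);a=-.069
R2=np.array([[np.cos(a),-np.sin(a)],[np.sin(a),np.cos(a)]])
print("hatch",Cc+R2@[.0375,0])
def sh(n,off,pts,z):
    i=ctrl.camera_info(n)
    for p in pts:
        w=ray(i,np.array(p)/4+off,z); print(n,z,p,w[:2].round(4),"case",(R2.T@(w[:2]-Cc)).round(4))
sh("side",(192-.4,160-.4),[(308,222),(358,210),(378,245),(330,268)],.052)
sh("scene",(140-.4,152-.4),[(270,240),(320,230),(338,260),(283,280)],.052)
sh("side",(192-.4,160-.4),[(435,208),(460,245),(225,193),(415,110),(521,250),(322,343)],.010)
sh("side",(192-.4,160-.4),[(225,193),(415,110),(521,250),(322,343)],.066)
# bystanders
for n,pts in {"scene":[(98,248),(124,308)],"side":[(318,342),(378,303),(185,135)]}.items():
    i=ctrl.camera_info(n)
    for p in pts: print(n,p,ray(i,p,.03)[:2].round(3))
```

```text
hatch [ 0.52891077 -0.08758545]
side 0.052 (308, 222) [ 0.4997 -0.0595] case [0.0065 0.026 ]
side 0.052 (358, 210) [ 0.5322 -0.0698] case [0.0396 0.018 ]
side 0.052 (378, 245) [ 0.5271 -0.099 ] case [ 0.0365 -0.0115]
side 0.052 (330, 268) [ 0.4915 -0.0962] case [ 0.0008 -0.0112]
scene 0.052 (270, 240) [ 0.4911 -0.0928] case [ 0.0001 -0.0078]
scene 0.052 (320, 230) [ 0.5019 -0.0612] case [0.0087 0.0244]
scene 0.052 (338, 260) [ 0.5303 -0.0648] case [0.0373 0.0229]
scene 0.052 (283, 280) [ 0.5248 -0.1026] case [ 0.0345 -0.0153]
side 0.01 (435, 208) [ 0.5956 -0.0751] case [0.1031 0.0171]
side 0.01 (460, 245) [ 0.5913 -0.1085] case [ 0.1011 -0.0165]
side 0.01 (225, 193) [0.4825 0.0149] case [-0.0159  0.0991]
side 0.01 (415, 110) [0.6355 0.001 ] case [0.1377 0.0957]
side 0.01 (521, 250) [ 0.623  -0.1343] case [ 0.1345 -0.0401]
side 0.01 (322, 343) [ 0.471  -0.1189] case [-0.0181 -0.0352]
side 0.066 (225, 193) [ 0.4623 -0.019 ] case [-0.0337  0.0638]
side 0.066 (415, 110) [ 0.6054 -0.0321] case [0.11   0.0607]
side 0.066 (521, 250) [ 0.5938 -0.1587] case [ 0.1071 -0.0665]
side 0.066 (322, 343) [ 0.4516 -0.1443] case [-0.0358 -0.0619]
scene (98, 248) [ 0.426 -0.369]
scene (124, 308) [ 0.615 -0.377]
side (318, 342) [ 0.412 -0.376]
side (378, 303) [ 0.58  -0.385]
side (185, 135) [0.461 0.347]
```

The block centre comes out at about case (0.020, 0.006), world (0.512, -0.081), and both views agree. Its near end is about 10 mm from the wall. I'll move above it now and close in.

Emit:
play_rows([
  {"claw": 0.7,"offset": [-0.034,0.032,0],"dr": [0,0,0]},
  {"claw": 0.7,"offset": [-0.034,0.032,0],"dr": [0,0,0]},
  {"claw": 0.7,"offset": [-0.034,0.032,0],"dr": [0,0,0]},
  {"claw": 0.7,"offset": [-0.034,0.032,0],"dr": [0,0,0]},
  {"claw": 0.7,"offset": [-0.034,0.032,0],"dr": [0,0,0]},
  {"claw": 0.7,"offset": [-0.034,0.032,0],"dr": [0,0,0]},
  {"claw": 0.7,"offset": [-0.034,0.032,0],"dr": [0,0,0]},
  {"claw": 0.7,"offset": [-0.034,0.032,0],"dr": [0,0,0]},
])

```text
t: 0.95
position: [0.3479, 0.2584, 0.4001]
ee_rot: [0.797, 0.603, -0.002, 0.001]
wrist_force: [1.6, 0.0, 0.3]
width: 0.0596
```

Emit:
play_rows([
  {"claw": 0.7,"offset": [-0.037,0.028,0],"dr": [0,0,-0.026]},
  {"claw": 0.7,"offset": [-0.037,0.028,0],"dr": [0,0,-0.026]},
  {"claw": 0.7,"offset": [-0.037,0.028,0],"dr": [0,0,-0.026]},
  {"claw": 0.7,"offset": [-0.037,0.028,0],"dr": [0,0,-0.026]},
  {"claw": 0.7,"offset": [-0.037,0.028,0],"dr": [0,0,-0.026]},
  {"claw": 0.7,"offset": [-0.037,0.028,0],"dr": [0,0,-0.026]},
  {"claw": 0.7,"offset": [-0.037,0.028,0],"dr": [0,0,-0.026]},
  {"claw": 0.7,"offset": [-0.037,0.028,0],"dr": [0,0,-0.026]},
])

```text
t: 1.75
position: [0.5161, -0.088, 0.4004]
ee_rot: [0.728, 0.685, -0.0, 0.001]
wrist_force: [0.7, 0.3, -0.2]
width: 0.06
```

Run:
```python
from bench import ctrl
from h import *
from scipy.spatial.transform import Rotation as Ro
s=ctrl.state(); i=ctrl.camera_info("wrist")
im=ctrl.camera("wrist"); cv2.imwrite("pics/w1.png",im)
s=ctrl.state();print(s["t"],s["position"],Ro.from_quat(s["ee_rot"]).as_matrix().round(3),s["joint_pos"].round(2)); 
import json; json.dump({k:(v if not hasattr(v,'tolist') else v.tolist()) for k,v in i.items()},open("w1.json","w"))
```

```text
1.8 [ 0.51909337 -0.09326927  0.400614  ] [[ 0.064  0.998  0.005]
 [ 0.998 -0.063 -0.008]
 [-0.008  0.006 -1.   ]] [-0.31  0.01  1.85 -0.01  1.28 -1.81]
```

View pics/w1.png

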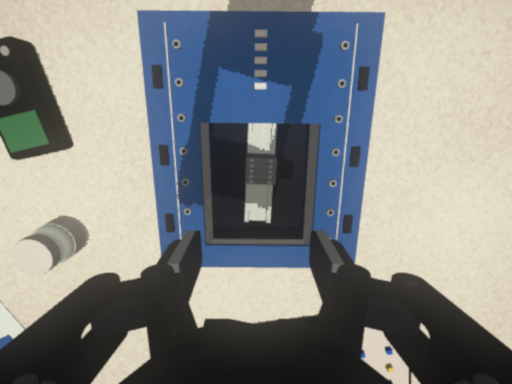

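The wrist view shows the hatch from (203,123) to (318,243). The rail's far end is at about (244–270, 221) and the block's top is about (246–277, 155–186). I enlarge it for precise pixels.

Run:
```python
import cv2
im=cv2.imread("pics/w1.png")[110:250,195:325]
cv2.imwrite("pics/w1c.png",cv2.resize(im,None,fx=4.2,fy=4.2,interpolation=cv2.INTER_CUBIC))
```

```text
(no output)
```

View pics/w1c.png

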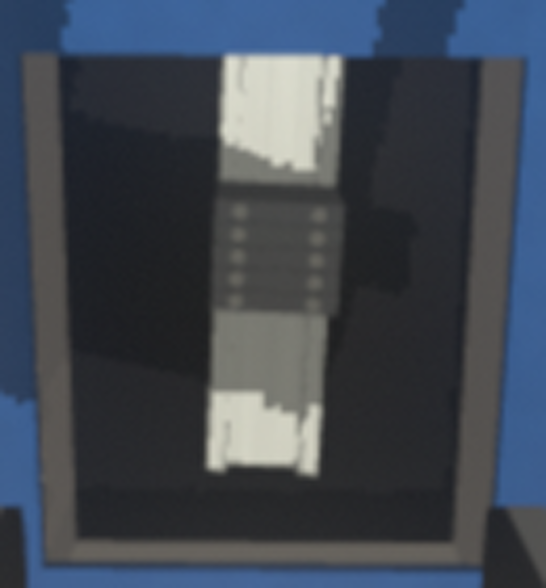

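Run:
```python
import json
from h import *
i=json.load(open("w1.json"))
Cc=np.array([.4915,-.085]);a=-.069
R2=np.array([[np.cos(a),-np.sin(a)],[np.sin(a),np.cos(a)]])
def f(p,z):
    w=ray(i,np.array(p)/4.2+[195-.4,110-.4],z); print(z,p,w[:2].round(4),"case",(R2.T@(w[:2]-Cc)).round(4)); return w[:2]
print("blk");P=[f(p,.052) for p in [(216,198),(345,203),(338,313),(211,308)]]; print(np.mean(P,0))
print("railfar");F=[f(p,.014) for p in [(206,470),(319,475)]]; 
print("railnear");N=[f(p,.014) for p in [(221,57),(344,57)]]
d=np.mean(F,0)-np.mean(N,0); print("yaw centreline",np.arctan2(d[1],d[0]))
for k in (0,1):
    d=F[k]-N[k];print(np.arctan2(d[1],d[0]))
print("hatch");H=[f(p,.066) for p in [(23,54),(526,59),(483,566),(45,563)]];print(np.mean(H,0))
```

```text
blk
0.052 (216, 198) [ 0.4938 -0.0981] case [ 0.0032 -0.0129]
0.052 (345, 203) [ 0.4974 -0.0627] case [0.0043 0.0227]
0.052 (338, 313) [ 0.5286 -0.0659] case [0.0357 0.0216]
0.052 (211, 308) [ 0.5249 -0.1017] case [ 0.0345 -0.0144]
[ 0.51118026 -0.08210177]
railfar
0.014 (206, 470) [ 0.5895 -0.1094] case [ 0.0994 -0.0176]
0.014 (319, 475) [ 0.5935 -0.0722] case [0.1009 0.0198]
railnear
0.014 (221, 57) [ 0.4576 -0.0953] case [-0.0331 -0.0126]
0.014 (344, 57) [ 0.4598 -0.0587] case [-0.0334  0.0241]
yaw centreline -0.10354273260893646
-0.10631040142483804
-0.10081082759917664
hatch
0.066 (23, 54) [ 0.452 -0.144] case [-0.0354 -0.0616]
0.066 (526, 59) [ 0.461  -0.0162] case [-0.0352  0.0666]
0.066 (483, 566) [ 0.603  -0.0279] case [0.1073 0.0646]
0.066 (45, 563) [ 0.5943 -0.1543] case [ 0.1074 -0.062 ]
[ 0.527567   -0.08558464]
```

Emit:
play_rows([
  {"claw": 0.7,"offset": [0.0106,-0.0077,0.0],"dr": [0.006,0.008,0.04]},
  {"claw": 0.7,"offset": [0,0,0.04],"dr": [0,0,0]},
  {"claw": 0.7,"offset": [0,0,0.04],"dr": [0,0,0]},
  {"claw": 0.7,"offset": [0,0,0.035],"dr": [0,0,0]},
  {"claw": 0.7,"offset": [0,0,0.02],"dr": [0,0,0]},
  {"claw": 0.7,"offset": [0,0,0.0],"dr": [0,0,0]},
])

```text
t: 2.4
position: [0.5137, -0.0858, 0.2619]
ee_rot: [0.746, 0.666, 0.001, 0.001]
wrist_force: [-0.9, 0.1, -1.0]
width: 0.0597
```

```bash
cat > pose.py <<'E'
from bench import ctrl
import numpy as np, sys
from scipy.spatial.transform import Rotation as Ro
# needed shift/turn in tool axes to grasp point gx,gy,gz, rail yaw, tilt
def need(g,yaw,th):
    s=ctrl.state(); R=Ro.from_quat(s["ee_rot"]).as_matrix()
    t=np.array([np.cos(yaw)*np.cos(th),np.sin(yaw)*np.cos(th),np.sin(th)]); x=np.array([-np.sin(yaw),np.cos(yaw),0])
    n=np.cross(t,x); Z=-n; Y=np.cross(Z,x); T=np.c_[x,Y,Z]
    tcp=np.array(g)-.1547*Z
    gp=s["position"]+.1547*R[:,2]
    print("t",s["t"],"grasp pt",gp.round(4),"F",s["wrist_force"].round(1),"w",round(s["width"],4))
    print("offset",(R.T@(tcp-s["position"])).round(4),"dr",Ro.from_matrix(R.T@T).as_rotvec().round(4))
E
python3 -c "
from pose import *
need([.512,-.082,.038],-.104,0)"
```

```text
t 2.4 grasp pt [ 0.5141 -0.0859  0.1072] F [-0.9  0.1 -1. ] w 0.0597
offset [ 0.0036 -0.0023  0.0692] dr [ 0.0027  0.0003 -0.0097]
```

Emit:
play_rows([
  {"claw": 0.7,"offset": [0.0036,-0.0023,0.01],"dr": [0.0027,0,-0.01]},
  {"claw": 0.7,"offset": [0,0,0.025],"dr": [0,0,0]},
  {"claw": 0.7,"offset": [0,0,0.025],"dr": [0,0,0]},
  {"claw": 0.7,"offset": [0,0,0.01],"dr": [0,0,0]},
  {"claw": 0.7,"offset": [0,0,0],"dr": [0,0,0]},
])

```text
t: 2.9
position: [0.5144, -0.0813, 0.1944]
ee_rot: [0.742, 0.67, 0.002, 0.004]
wrist_force: [-0.7, 0.3, 0.5]
width: 0.0601
```

```bash
python3 -c "
from pose import *
need([.512,-.082,.038],-.104,0)
import cv2
cv2.imwrite('pics/w2.png',ctrl.camera('wrist'))"
```

```text
t 2.9 grasp pt [ 0.5157 -0.0817  0.0397] F [-0.7  0.3  0.5] w 0.0601
offset [-0.001  -0.0024  0.0017] dr [0.0086 0.0017 0.0027]
```

View pics/w2.png

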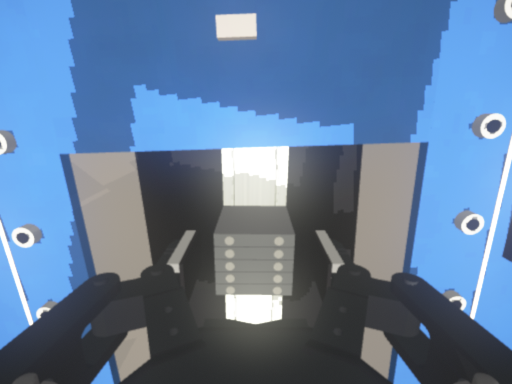

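The block at (254,260) sits centred between the pads, at about (183,250) and (328,250). I make a small correction and close.

Emit:
play_rows([
  {"claw": 0.7,"offset": [-0.001,-0.003,0.0015],"dr": [0.0086,0,0]},
  {"claw": 0.0,"offset": [0,0,0],"dr": [0,0,0]},
  {"claw": 0.0,"offset": [0,0,0],"dr": [0,0,0]},
  {"claw": 0.0,"offset": [0,0,0],"dr": [0,0,0]},
  {"claw": 0.0,"offset": [0,0,0],"dr": [0,0,0]},
  {"claw": 0.0,"offset": [0,0,0],"dr": [0,0,0]},
], force=80)

```text
t: 3.55
position: [0.5139, -0.0827, 0.1986]
ee_rot: [0.742, 0.67, 0.002, 0.005]
wrist_force: [-0.7, 0.5, -2.7]
width: 0.035
```

```bash
python3 -c "
from pose import *
need([.512,-.082,.038],-.104,0)
print(ctrl.state()['wrist_force'],ctrl.state()['torque'],ctrl.state()['joint_pos'])"
```

```text
t 3.55 grasp pt [ 0.5152 -0.0834  0.0439] F [-0.7  0.5 -2.7] w 0.035
offset [ 0.0006 -0.002   0.0059] dr [0.0091 0.0035 0.0027]
[-0.66191726  0.52228053 -2.7255909 ] [ 0.00983112 -0.0467091   0.02339291] [-0.29409307  0.27475603  1.98562016 -0.00225667  0.87158452 -1.762162  ]
```

Emit:
play_rows([
  {"claw": 0,"offset": [0,0,-0.003],"dr": [0,0,0]},
  {"claw": 0,"offset": [0,-0.0097,-0.007],"dr": [-0.05,0,0]},
  {"claw": 0,"offset": [0,-0.0097,-0.007],"dr": [-0.05,0,0]},
  {"claw": 0,"offset": [0,-0.0097,-0.007],"dr": [-0.05,0,0]},
  {"claw": 0,"offset": [0,0,0],"dr": [0,0,0]},
])

```text
t: 4.05
position: [0.4823, -0.0792, 0.2205]
ee_rot: [0.739, 0.668, 0.053, 0.061]
wrist_force: [-1.1, 0.7, -2.2]
width: 0.0346
```

```bash
cat > chk.py <<'E'
from pose import *
import sys
s=ctrl.state(); R=Ro.from_quat(s["ee_rot"]).as_matrix(); t=R[:,1]; n=-R[:,2]
gp=s["position"]-.1547*n
print("t",s["t"],"g",gp.round(4),"tilt",np.arcsin(t[2]).round(3),"yaw",np.arctan2(t[1],t[0]).round(3),"roll",R[2,0].round(3),"F",s["wrist_force"].round(1),"M",s["torque"].round(2),"w",round(s["width"],4))
h=float(sys.argv[1]) if len(sys.argv)>1 else .034
Cc=np.array([.4915,-.085]);a=-.069
R2=np.array([[np.cos(a),-np.sin(a)],[np.sin(a),np.cos(a)]])
for nm,d,k in [("nearbot",-.143,0),("neartop",-.143,.008),("farbot",.077,0),("block",-.003,.027)]:
    p=gp+t*d+n*(k-h); print(nm,"case",(R2.T@(p[:2]-Cc)).round(4),"z",p[2].round(4))
# rail top height at hatch near edge
A=gp+t*-.143+n*(.008-h);B=A+.3*t;xa=(R2.T@(A[:2]-Cc))[0];xb=(R2.T@(B[:2]-Cc))[0];print("rail top z at x=-.035:",(A[2]+(B[2]-A[2])*(-.035-xa)/(xb-xa)).round(4))
E
python3 chk.py; python3 -c "
from bench import ctrl;import cv2;cv2.imwrite('pics/s3.png',ctrl.camera('side')[120:320,150:400].repeat(3,0).repeat(3,1))"
```

```text
t 4.05 g [ 0.5069 -0.0822  0.0678] tilt 0.161 yaw -0.1 roll -0.003 F [-1.1  0.7 -2.2] M [-0.04  0.14 -0.01] w 0.0346
nearbot case [-0.1205  0.008 ] z 0.0113
neartop case [-0.1217  0.0081] z 0.0192
farbot case [0.0966 0.0012] z 0.0466
block case [0.0133 0.0039] z 0.0604
rail top z at x=-.035: 0.0333
```

View pics/s3.png

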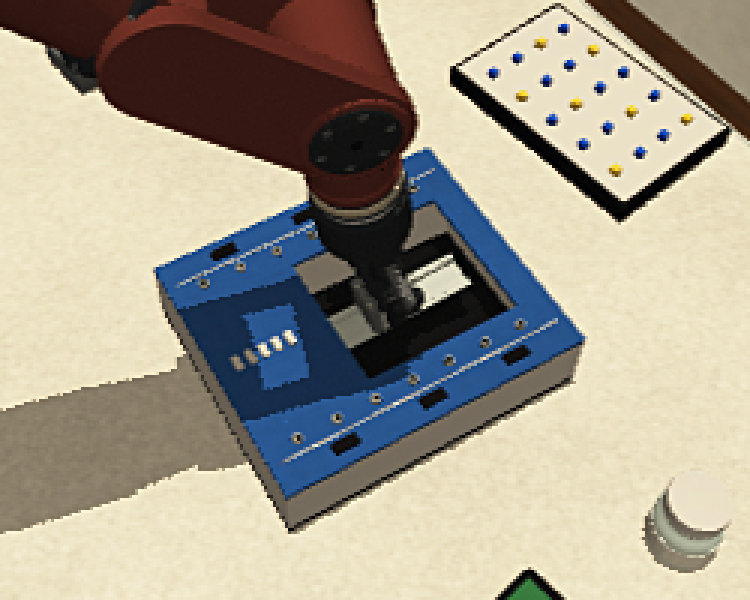

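The rail follows the gripper: its far end has risen in the hatch, near (455,280) in the crop, and the force is only the weight. I continue tilting.

Emit:
play_rows([
  {"claw": 0,"offset": [0,-0.0092,-0.007],"dr": [-0.05,0,0]},
  {"claw": 0,"offset": [0,-0.0092,-0.007],"dr": [-0.05,0,0]},
  {"claw": 0,"offset": [0,-0.0092,-0.007],"dr": [-0.05,0,0]},
  {"claw": 0,"offset": [0,-0.0092,-0.007],"dr": [-0.05,0,0]},
  {"claw": 0,"offset": [0,0,0],"dr": [0,0,0]},
])

```text
t: 4.6
position: [0.442, -0.0754, 0.2391]
ee_rot: [0.729, 0.66, 0.12, 0.134]
wrist_force: [0.3, 0.2, -2.2]
width: 0.0348
```

```bash
python3 chk.py; python3 -c "
from bench import ctrl;import cv2;cv2.imwrite('pics/s4.png',ctrl.camera('side')[120:320,150:400].repeat(3,0).repeat(3,1))"
```

```text
t 4.6 g [ 0.4965 -0.0813  0.0944] tilt 0.362 yaw -0.099 roll -0.002 F [ 0.3  0.2 -2.2] M [0.06 0.26 0.03] w 0.0348
nearbot case [-0.1169  0.0076] z 0.0119
neartop case [-0.1198  0.0078] z 0.0194
farbot case [0.0887 0.0014] z 0.0899
block case [0.0044 0.004 ] z 0.0868
rail top z at x=-.035: 0.0515
```

View pics/s4.png

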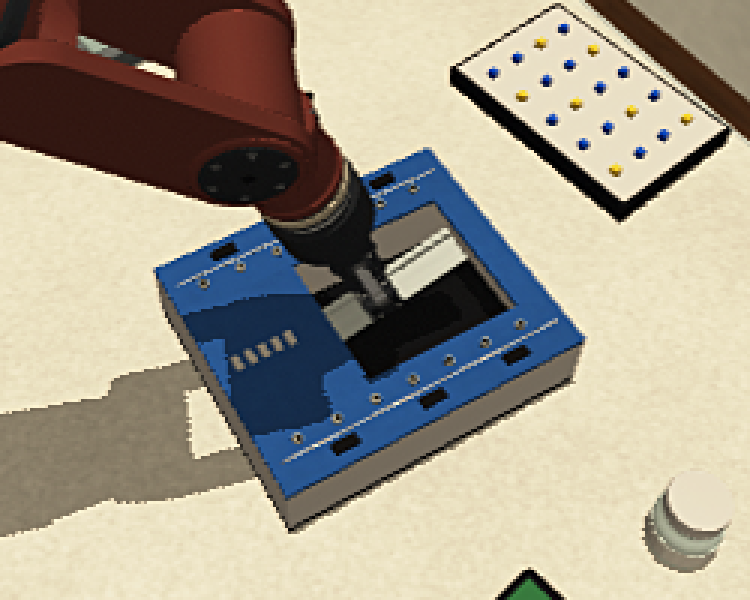

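Run:
```python
from bench import ctrl
from h import *
i=ctrl.camera_info("side")
Cc=np.array([.4915,-.085]);a=-.069
R2=np.array([[np.cos(a),-np.sin(a)],[np.sin(a),np.cos(a)]])
for y in (.0195,-.0165):
    p=Cc+R2@[.0875,y]; q=proj(i,[*p,.0965]); print((q-[150,120])*3)
```

```text
[442.77085104 222.41773604]
[466.33938269 252.29655071]
```

Prediction and picture agree within about 6 mm, with the rail sitting slightly lower in the grip than I assumed. The far end is at about 87 mm and the near end at about 12 mm. Now I slide it out along the rail's axis.

Emit:
play_rows([
  {"claw": 0,"offset": [0,0.012,0],"dr": [0,0,0]},
  {"claw": 0,"offset": [0,0.014,0],"dr": [0,0,0]},
  {"claw": 0,"offset": [0,0.014,0],"dr": [0,0,0]},
  {"claw": 0,"offset": [0,0.014,0],"dr": [0,0,0]},
  {"claw": 0,"offset": [0,0,0],"dr": [0,0,0]},
])

```text
t: 5.15
position: [0.5014, -0.0821, 0.26]
ee_rot: [0.73, 0.66, 0.119, 0.134]
wrist_force: [1.1, 0.7, -0.1]
width: 0.0348
```

```bash
python3 chk.py .039; python3 -c "
from bench import ctrl;import cv2;cv2.imwrite('pics/s5.png',ctrl.camera('side')[120:320,150:400].repeat(3,0).repeat(3,1))"
```

```text
t 5.15 g [ 0.5557 -0.0881  0.1153] tilt 0.361 yaw -0.099 roll -0.003 F [ 1.1  0.7 -0.1] M [ 0.07  0.17 -0.  ] w 0.0348
nearbot case [-0.0557  0.0048] z 0.0283
neartop case [-0.0585  0.0049] z 0.0358
farbot case [ 0.15   -0.0015] z 0.106
block case [0.0657 0.0012] z 0.103
rail top z at x=-.035: 0.0447
```

View pics/s5.png

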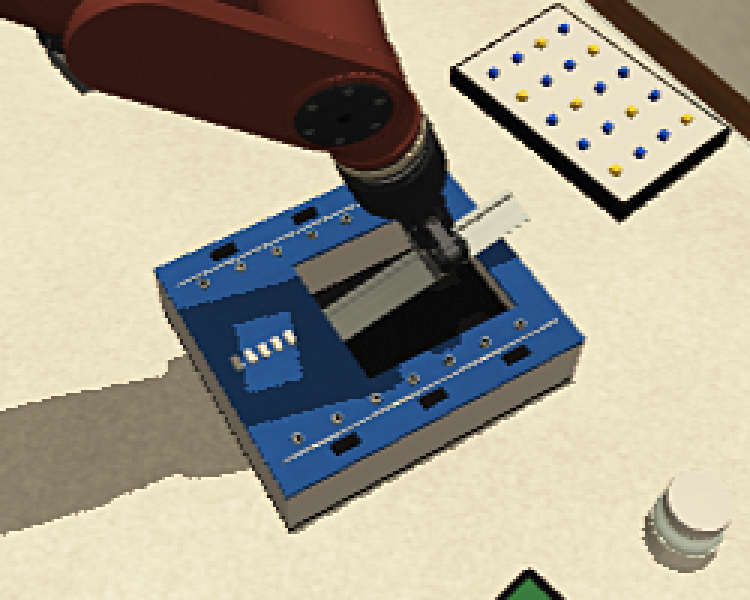

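The far end is now clear over the far deck, at (520,215) in the crop, and the rail is free. I slide it about 42 mm further.

Emit:
play_rows([
  {"claw": 0,"offset": [0,0.013,0],"dr": [0,0,0]},
  {"claw": 0,"offset": [0,0.013,0],"dr": [0,0,0]},
  {"claw": 0,"offset": [0,0.013,0],"dr": [0,0,0]},
  {"claw": 0,"offset": [0,0,0],"dr": [0,0,0]},
])

```text
t: 5.6
position: [0.538, -0.0852, 0.271]
ee_rot: [0.73, 0.661, 0.117, 0.13]
wrist_force: [-0.2, 0.9, -1.9]
width: 0.0347
```

```bash
python3 chk.py .039; python3 -c "
from bench import ctrl;import cv2;cv2.imwrite('pics/s6.png',ctrl.camera('side')[120:320,150:400].repeat(3,0).repeat(3,1))"
```

```text
t 5.6 g [ 0.5909 -0.0908  0.1257] tilt 0.351 yaw -0.099 roll -0.002 F [-0.2  0.9 -1.9] M [-0.04  0.18 -0.02] w 0.0347
nearbot case [-0.0212  0.0046] z 0.0399
neartop case [-0.024   0.0047] z 0.0474
farbot case [ 0.1852 -0.0016] z 0.1156
block case [0.1009 0.001 ] z 0.1134
rail top z at x=-.035: 0.0434
```

View pics/s6.png

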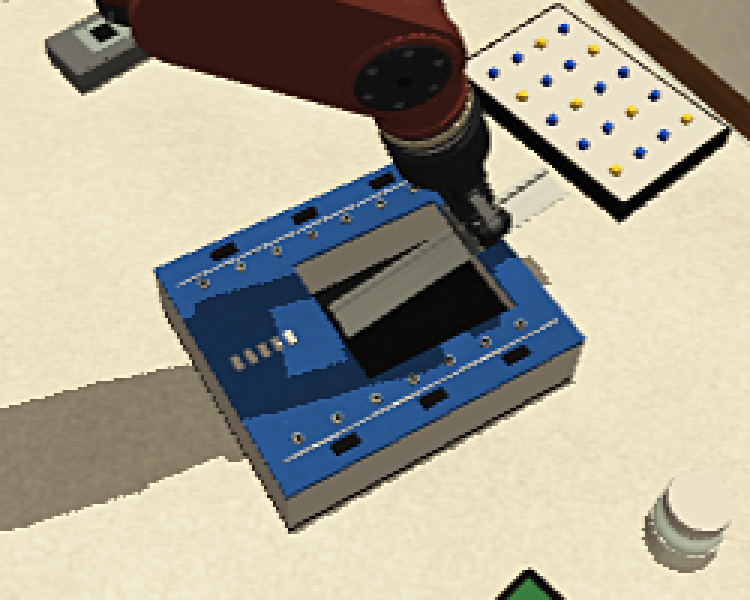

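The near end has come out from under the deck, at (345,325) in the crop. A little more slide, then straight up.

Emit:
play_rows([
  {"claw": 0,"offset": [0,0.01,0],"dr": [0,0,0]},
  {"claw": 0,"offset": [0,0.005,-0.012],"dr": [0,0,0]},
  {"claw": 0,"offset": [0,0.007,-0.019],"dr": [0,0,0]},
  {"claw": 0,"offset": [0,0.007,-0.019],"dr": [0,0,0]},
  {"claw": 0,"offset": [0,0.007,-0.019],"dr": [0,0,0]},
  {"claw": 0,"offset": [0,0.007,-0.019],"dr": [0,0,0]},
  {"claw": 0,"offset": [0,0.007,-0.019],"dr": [0,0,0]},
  {"claw": 0,"offset": [0,0,0],"dr": [0,0,0]},
])

```text
t: 6.45
position: [0.5455, -0.0853, 0.3938]
ee_rot: [0.731, 0.661, 0.114, 0.126]
wrist_force: [0.3, -0.8, -1.0]
width: 0.0346
```

```bash
python3 chk.py .039;python3 -c "
from pose import *
need([.545,-.087,.24],-.099,0)"
```

```text
t 6.45 g [ 0.5971 -0.0905  0.248 ] tilt 0.342 yaw -0.1 roll -0.001 F [ 0.3 -0.8 -1. ] M [ 0.03  0.2  -0.01] w 0.0346
nearbot case [-0.0159  0.0055] z 0.1633
neartop case [-0.0186  0.0056] z 0.1709
farbot case [ 0.1913 -0.0009] z 0.2371
block case [0.1069 0.0017] z 0.2357
rail top z at x=-.035: 0.165
t 6.45 grasp pt [ 0.5971 -0.0905  0.248 ] F [ 0.3 -0.8 -1. ] w 0.0346
offset [-0.0018  0.     -0.001 ] dr [ 0.3417  0.0007 -0.001 ]
```

Emit:
play_rows([
  {"claw": 0,"offset": [0,0,0],"dr": [0.05,0,0]},
  {"claw": 0,"offset": [0,0,0],"dr": [0.06,0,0]},
  {"claw": 0,"offset": [0,0,0],"dr": [0.06,0,0]},
  {"claw": 0,"offset": [0,0,0],"dr": [0.06,0,0]},
  {"claw": 0,"offset": [0,0,0],"dr": [0.06,0,0]},
  {"claw": 0,"offset": [0,0,0],"dr": [0.03,0,0]},
  {"claw": 0,"offset": [0,0,0],"dr": [0,0,0]},
  {"claw": 0,"offset": [0,0,0],"dr": [0,0,0]},
])

```text
t: 7.25
position: [0.5417, -0.0845, 0.3893]
ee_rot: [0.742, 0.671, 0.001, 0.001]
wrist_force: [-0.1, 0.3, -0.8]
width: 0.0348
```

```bash
python3 chk.py .039;python3 -c "
from pose import *
need([.535,-.087,.24],-.099,0)
from bench import ctrl;import cv2
for n in ('side','scene'): cv2.imwrite(f'pics/{n}7.png',ctrl.camera(n))
print(ctrl.state()['joint_velocities'].round(3))"
```

```text
t 7.25 g [ 0.5422 -0.0845  0.2346] tilt 0.003 yaw -0.101 roll 0.0 F [-0.1  0.3 -0.8] M [ 0.01 -0.03  0.05] w 0.0348
nearbot case [-0.0923  0.0086] z 0.1952
neartop case [-0.0923  0.0086] z 0.2032
farbot case [0.1276 0.0016] z 0.1959
block case [0.0475 0.0041] z 0.2226
rail top z at x=-.035: 0.2034
t 7.25 grasp pt [ 0.5422 -0.0845  0.2346] F [-0.1  0.3 -0.8] w 0.0348
offset [-0.0032 -0.0064 -0.0054] dr [ 0.0029 -0.0002 -0.0019]
[ 0.    -0.004 -0.006 -0.     0.002  0.   ]
```

View pics/side7.png

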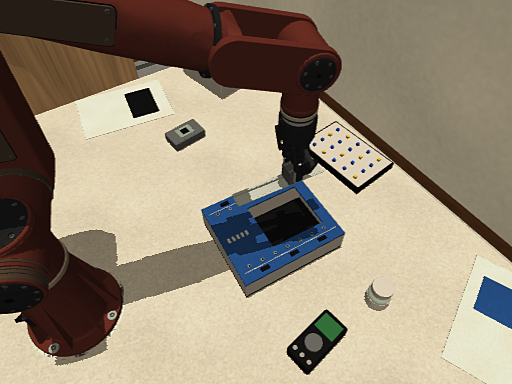

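View pics/scene7.png

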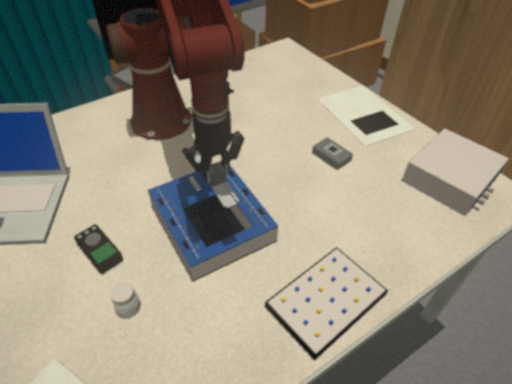

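Run:
```python
from h import *
from bench import ctrl
i=ctrl.camera_info("side")
Cc=np.array([.4915,-.085]);a=-.069
R2=np.array([[np.cos(a),-np.sin(a)],[np.sin(a),np.cos(a)]])
for x,y in ((-.0923,.0086),(.1276,.0016)):
  for s in (.018,-.018): print(((proj(i,[*(Cc+R2@[x,y+s]),.203])-[220,150])*6).round())
im=cv2.imread("pics/side7.png")[150:220,220:340]
cv2.imwrite("pics/side7c.png",cv2.resize(im,None,fx=6,fy=6))
```

```text
[ 67. 269.]
[113. 338.]
[572.  62.]
[625. 122.]
```

View pics/side7c.png

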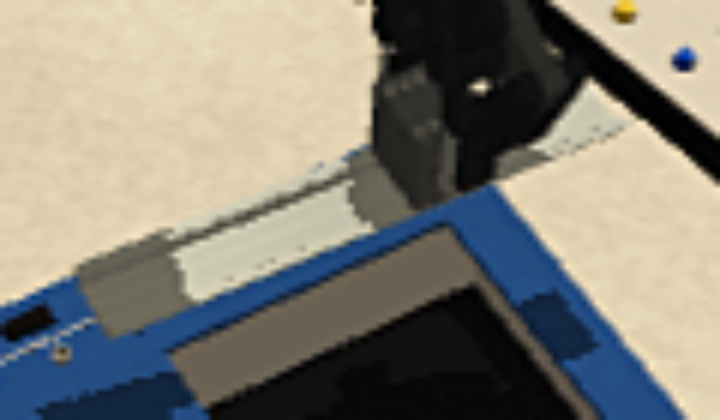

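The observed ends, near (77,268)/(115,338) and far about (633,122), match the prediction within 2 px at full resolution. The rail is level, with its underside at about 195 mm. The meter, jar and box look unmoved. Handing in.

```bash
python3 -c "
from bench import ctrl
s=ctrl.state();print(s['t'],s['width'],s['joint_velocities'].round(3)); print(ctrl.close_job())"
```

```text
7.35 0.03456027577703396 [ 0.    -0.004 -0.006 -0.     0.002  0.   ]
the job is handed in; nothing more can be done
None
```

I took the rail out of the hatch by its terminal block and handed the job in at 7.35 s. The arm is holding it level over the hatch.

**What I did:** I gripped the block across its width at 80 N and tilted the rail about 21°, with its near end kept just above the well's floor. I then slid it out along its own axis by about 100 mm, raised it about 120 mm and levelled it.

**Final checks:**
- **Tilting out:** the far end was at about 87 mm and the near end at about 12 mm, held there for over 0.1 s.
- **Jamming:** wrist force readings after each move stayed at about the rail's weight, under 3 N, so I saw no sign of jamming.
- **Holding:** finger opening was 35 mm on the 36 mm block, and joint speeds were close to zero.
- **Level and height:** the tool's pose gave a tilt of about 0.003 rad and a rail underside at about 195 mm, roughly 130 mm above the deck. The block was about 11 mm from the hatch's centre seen from above.
- **Side view:** the rail's visible corners matched the predicted ones within 2 px.
- **Bystanders:** the meter, jar and box looked unmoved in both views. I checked this by eye and did not measure it.

**Disagreement:** midway, the rail's far end was about 6 mm lower in the picture than I predicted, because I had assumed it sat higher in the grip. I corrected the grip height from 34 to 39 mm, and the last check then agreed.

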